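Open the combination lock on the tool case and hold it up

ROBOT

A 6-joint arm with a two-finger parallel gripper is mounted at the origin on a cart in front of the work surface, level with it; the furniture and walls round the work are solid. World frame = base frame: x ahead of the robot, y to its left, z up, the work surface at z = 0. Lengths are in m, angles in rad, forces in N, time in s.
With the tool pointing down it reaches from about 0.425 to 0.95 m from the base axis. Payload 3.5 kg.
Tool frame: the origin (TCP) lies midway between the tips of the shut fingers; the grasp point (between the pads) lies 19 mm behind it (ctrl.pinch_z is the distance from the TCP to the grasp point, in m); z points along the fingers, y is the line along which they close (so a half turn about z gives the same grasp; the last joint's range is limited). The gripper opens to 85 mm and grips with 20 to 120 N. Pads are 22 mm wide; open, the fingers measure 114 mm over their backs; the gripper's body (76 mm by 85 mm) begins 54 mm behind the grasp point. The pads swing forward as they close: fully open they stand 13 mm farther back than shut.
Start: joints at [-1.406, 0.286, 1.577, -0, 1.279, -0.15], TCP at [0.209, -0.642, 0.231] pointing down, gripper open.
Joint ranges: [-2.77, 2.77], [-0.9, 2.22], [0.21, 2.48], [-1.53, 4.67], [0.24, 2.81], [-2.84, 2.84]. Speed limits (rad/s): [2.79, 2.79, 3.14, 3.14, 3.14, 3.14].

INTERFACE

Orientations are given as a unit quaternion [x, y, z, w].
In Python, from plant import get_state, viewer, sign_off, ctrl gives the robot as it stands. The module is installed in compiled form; this text tells all that it offers.
- The arm moves only by the shell command python3 -m handwheel 'ROWS' [FORCE]. ROWS is JSON, a list that holds one entry, the list of rows, each a list of 5 numbers: the finger opening in m, from 0 to 0.0854, then the shift along the tool's x, y, z in m, then the turn about the tool's z in degrees. In form: [[[claw, x, y, z, spin], ...]]. A call has 1 to 12 rows; each row shifts and turns the commanded pose from where the row before left it, along the tool's axes as they then stand; what a row does not reach is not made up. A row lasts 1/12 s, in which the tool goes at most 41.7 mm and 7.16 degrees, less where a joint would pass 70% of its speed; a pose out of reach is approached as far as the arm can. A call is refused whole if a number of a shift passes 0.0417 or a number of a turn 7.16, either way. A call with a gripper value outside its range is refused whole. The fingers move at their own pace and stop on an object; FORCE is the grip in N (left out, the last holds). Time passes only in rows, so rows that do not move let the fingers close. It gives the time, the measured TCP pose, the force, the opening and the grip force at its end, in the units of the state.
- get_state(): the state, without advancing time (a new reading comes with each control period).
- viewer.read_camera(name): name is "scene" or "top" or "wrist"; returns the picture (384x512x3 uint8, blue, green, red); there is no depth.
- viewer.camera_params(name): a dict with "fov_y" (degrees; the focal length in pixels is half the picture's height over the tangent of half this angle, whatever the lens; pixels are square), "cx", "cy" (the principal point, pixels), "xyz" and "attitude" of the camera in the world; the wrist camera has in their place "hand_eye" (4x4, takes a point from camera to tool coordinates, whose origin is the TCP and whose axes are the flange's). Camera axes: x right, y up, looking along -z (the intrinsics and any distortion apply to the point x, -y, -z); pixel columns grow to the right and rows downward; lengths in m; the calibration is good to about 2 mm. A picture is of the moment at which its call begins: read the wrist's pose just before it. camera_params takes no time and is no camera call.
- sign_off(): hands the job in; it is judged then, once.
Trained networks look in the newest picture that a camera, given by its name, has taken for a name from the list of things; names that differ only in an ending like _2 or _b are one class to them, and where a whole thing is asked for, a point or a joint stands for the part that bears it (a point fixed in the world has none). Each returns a list of dicts, best first, with "confidence" (0 to 1); they miss things now and then, are a little off and sometimes report something else, mostly with a low value. They report only what shows in the picture. A call takes as long as a camera call. They do not tell look-alikes from the thing itself.
- viewer.look_for(camera, name): "extent" ([left, top, width, height] as shares, 0 to 1, of the picture: columns of its width, rows of its height, round what is visible of it).
- viewer.outline_of(camera, name): "mask" (384x512 bool, what is visible of it) and "extent" ([left, top, width, height] as shares, 0 to 1, of the picture: columns of its width, rows of its height, round what is visible of it).
- viewer.pinpoint(camera, name): "xy" ([column, row] as shares, 0 to 1, of the picture: columns of its width, rows of its height: a listed point, or the origin of a listed thing).
The state is a dict: "time": time; "qpos": joint angles; "dq": joint speeds; "joint_efforts": joint torques, N m; "eef_pos": TCP position; "tcp_rot": TCP orientation; "contact_force": force on the tool from outside, world axes, zero at the start; "wrist_torque": the same for the moment, N m; "opening": opening from 0.0 (shut) to 1.0 (fully open); "finger_force": force on a finger pad.
Only numpy, scipy, OpenCV 4.12 (cv2) and the standard library are available. Lean on these libraries where they do the work, as an engineer would, in place of code of your own. Each camera call takes 0.05 s, during which the arm holds its last target. There are 200 camera calls.

TASK

Take the combination lock off the steel tool case: turn its dial until the grip's pointed end clicks in at the raised index bar, draw the shackle all the way out, then lift the lock off the staple. Finish while still gripping the lock, holding it still, level with the dial on top and the shackle still drawn out, at least 10 cm above where it sat on the case; do not let go or put it down. Leave the ribbon spool and glue stick on the lid and the candle beside the case as they are.

Things in the scene. Friction and masses are not known exactly. Their poses are not given: they have to be found in the camera images.
- lid_centre (a point): centre of the lid's top on the closed grey steel tool case (180 x 260 x 90 mm, fixed to the table). x towards the case's hinge side (away from the robot at yaw 0), y along the long side, z up. The lock sits on a 3 mm hasp leaf on the lid. A staple (bridge 41 mm wide in x, 5 thick in y, 33 mm high above the leaf) stands in a slot across the lock's underside.
- lock_mid (a point): centre of the dark steel lock body, half-way up: 48 (x) x 70 (y) x 40 (z) mm, whole lock about 0.4 kg, axes as the case's. Dial on top, its axis 10 mm towards -y; the shackle leaves the +y face. Held to the staple with 1 to 2 mm play until the shackle is out; then it lifts straight up, 35 mm to clear the staple. Can be gripped across its 48 mm width.
- lock_index (a point): the raised brass index bar on the lock's top face, on the +y side of the dial (28.5 mm from the dial's axis)
- dial_grip (a point): on the dial's axis, half-way up the dial's black bar grip: 11 mm wide, 36 mm long, 20 mm high (10 below to 10 above this point). The bar lies along this point's y axis, with a pointed nose at its +y end only; a thin bright line on the bar's top runs to the nose. Under the bar a steel disc 41 mm across, 6 mm high, on top of the lock body.
- dial_pointer (a point): the tip of the dial grip's pointed nose, 20 mm from the dial's axis, half-way up the bar
- shackle_crown (a point): middle of the crown (closed end) of the steel U shackle, in the centre of its 7 mm bar. The U lies level; its two straight legs run along this point's y, 29 mm over their outsides, 15 mm apart inside (too narrow for a finger): pinch it from above across both legs, 10 to 30 mm from the crown on the -y side. The bars' centre is 25 mm above the lid. It draws out along +y.
- dial (a joint): angle of the dial, rad: 0 when the nose points at the index bar, the only place where the shackle is free (within about 0.12). Positive is anticlockwise from above; it starts positive, so turn clockwise. It clicks every 0.524 rad (about 0.05 N m each) and settles into the nearest click when let go. Stops at -1.3 and 2.8.
- shackle (a joint): how far the shackle is drawn out in m: 0 shut, 0.028 fully out at its stop; clear of the staple above about 0.02. It slides stiffly (about 3 N) and stays where it is left. While the dial is off its mark it moves only about 1 mm.
- ribbon_gold: small loose ribbon spool with whitish rims, 65 mm across, 16 mm high, lying on the lid; origin at the centre of its underside. Leave alone.
- glue_stick_1: loose glue stick, 11 x 110 x 12 mm, lying on the lid along its -y edge; origin at the centre of its underside. Leave alone.
- candle: loose pillar candle, 61 mm across, 131 mm high, on the table to the left of the case; origin at the centre of its underside. Leave alone.
Mind the look-alikes: they are no part of the job. Of the things like the ribbon_gold, leave any that is blue or purple; of the rest the larger one is meant.

How it is judged:
By the outcome, as a careful person would: the job done as asked, in the order asked, and still so for the second after the job is handed in, while the arm keeps its last pose, push and grip.
It also fails if it takes over 61 s, if anything falls off the work surface, if the arm or the gripper's body presses on something with over 40 N, if the wrist force passes 120 N, or if a joint passes its speed limit or range.

## Working session

There is one attempt and no reset: what is moved stays moved. The work goes in short steps, Python scripts to look and compute and a shell command to move; the robot and the scene stay as the last step left them, time stands still between calls to the robot, and variables do not carry over. Pictures are saved under pics/ and viewed, at most 10 in all, crops included, and the job is handed in when it is done.

```bash
mkdir -p pics; cat > h.py <<'E'
import numpy as np, cv2
from scipy.spatial.transform import Rotation as R
from plant import get_state, viewer, ctrl
def cam(n, st=None):
    p=viewer.camera_params(n)
    f=192/np.tan(np.radians(p["fov_y"])/2)
    if "hand_eye" in p:
        st=st or get_state(); T=np.eye(4); T[:3,:3]=R.from_quat(st["tcp_rot"]).as_matrix(); T[:3,3]=st["eef_pos"]
        T=T@np.array(p["hand_eye"])
    else:
        T=np.eye(4); a=np.array(p["attitude"]); T[:3,:3]=R.from_quat(a).as_matrix() if a.size==4 else a; T[:3,3]=p["xyz"]
    return T,f,p
def ray(n,uv,st=None):
    T,f,p=cam(n,st); u=np.array([(uv[0]-p["cx"])/f,-(uv[1]-p["cy"])/f,-1.]); return T[:3,3],T[:3,:3]@u
def at_z(n,uv,z,st=None):
    o,d=ray(n,uv,st); return o+d*(z-o[2])/d[2]
def proj(n,P,st=None):
    T,f,p=cam(n,st); c=(np.asarray(P)-T[:3,3])@T[:3,:3]; return np.array([p["cx"]-f*c[0]/c[2], p["cy"]+f*c[1]/c[2]])
E
python3 - <<'E'
from h import *
s=get_state(); print(s); print(ctrl.pinch_z)
for n in("scene","top","wrist"):
    print(n,viewer.camera_params(n))
    im=viewer.read_camera(n); cv2.imwrite(f"pics/{n}0.png",im)
a=cv2.imread("pics/scene0.png");b=cv2.imread("pics/top0.png")
cv2.imwrite("pics/both0.png",np.hstack([a,b])[:, :]) 
for n in("scene","top"):
  for k in("lid_centre","lock_mid","lock_index","dial_grip","dial_pointer","shackle_crown","ribbon_gold","glue_stick_1","candle"):
    r=viewer.pinpoint(n,k); print(n,k,[(np.round(np.array(q["xy"])*[512,384],1).tolist(),round(q["confidence"],2)) for q in r[:3]])
E
```

```text
{'time': 0.0, 'qpos': array([-1.40598241e+00,  2.87216515e-01,  1.57820590e+00,  4.34496214e-05,
        1.27858454e+00, -1.50020858e-01]), 'dq': array([ 7.63198790e-04,  1.97905913e-03, -1.35601058e-03, -7.55444750e-04,
        9.39392585e-05,  1.52437077e-03]), 'joint_efforts': array([-1.14469796e-03, -4.05980802e+01, -2.92623156e+01, -1.31072707e-04,
        5.84612731e-03,  3.29217123e-06]), 'eef_pos': array([ 0.20893454, -0.64115109,  0.22989762]), 'tcp_rot': array([ 9.87635713e-01,  1.56761732e-01,  1.18671070e-05, -1.20726970e-03]), 'contact_force': array([-0.41329621, -0.65084173, -0.85515086]), 'wrist_torque': array([0.0417188 , 0.0307702 , 0.01880558]), 'finger_force': 0.0, 'opening': 1.003869865733917}
0.0187
scene {'fov_y': 57.1511472418366, 'cx': 258.10552581854665, 'cy': 189.93669041669776, 'xyz': array([ 0.18577284, -0.87764578,  0.45585497]), 'attitude': array([ 0.5239558 , -0.12634272, -0.21553289,  0.81428092])}
top {'fov_y': 42.76470397781325, 'cx': 260.449379933024, 'cy': 193.73753710546134, 'xyz': array([ 0.3649435 , -0.2006258 ,  1.13225807]), 'attitude': array(
[... 632 characters left out ...]
rip [([317.0, 206.4], 0.59)]
scene dial_pointer [([309.8, 210.2], 0.77)]
scene shackle_crown []
scene ribbon_gold [([215.3, 229.6], 0.78), ([274.7, 199.3], 0.69), ([306.1, 202.4], 0.55)]
scene glue_stick_1 [([339.0, 254.7], 0.6)]
scene candle [([307.8, 210.0], 0.71)]
top lid_centre [([331.3, 198.3], 0.76), ([352.4, 192.8], 0.61)]
top lock_mid [([352.5, 193.3], 0.91)]
top lock_index [([345.8, 191.1], 0.94)]
top dial_grip [([359.2, 191.5], 0.76)]
top dial_pointer [([363.2, 200.2], 0.66)]
top shackle_crown [([313.9, 190.8], 0.49)]
top ribbon_gold [([237.5, 255.6], 0.81), ([293.7, 176.3], 0.66), ([199.5, 171.0], 0.53)]
top glue_stick_1 [([384.4, 190.5], 0.68)]
top candle [([155.3, 205.7], 0.71)]
```

```bash
python3 - <<'E'
import cv2,numpy as np
a=cv2.imread("pics/scene0.png");b=cv2.imread("pics/top0.png")
x=np.hstack([cv2.resize(a[120:320,130:400],None,fx=1.48,fy=1.48),cv2.resize(b[100:300,130:430],None,fx=1.33,fy=1.48)])
cv2.imwrite("pics/c0.png",x[:, :800]); print(x.shape)
E
```

```text
(296, 799, 3)
```

View pics/top0.png

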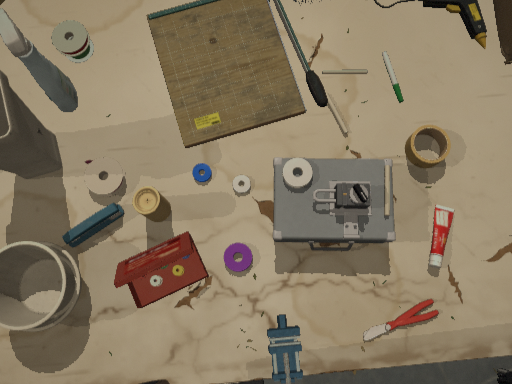

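View pics/c0.png

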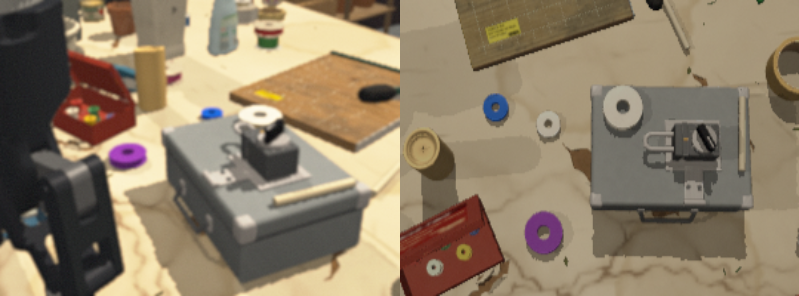

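Top view: the case is at (275–393, 158–245) and the lock body at (352,194). The shackle points left to (315,196), which is world +y. The spool is on the lid at (297,173), the glue stick at (388,190) and the candle at (147,202).

Possible mix-ups for the spool: blue (202,173), purple (238,257), small white (241,184) and white-red (72,40). The large white one at (297,173) is meant. For the lock, the only dial/U part is the one on the case.

```bash
python3 - <<'E'
from h import *
print("R", R.from_quat(get_state()["tcp_rot"]).as_matrix().round(3).tolist())
for nm,uv,z in [("lock_mid",(352.5,193.3),.113),("index",(345.8,191.1),.136),("grip",(359.2,191.5),.149),("crown",(315,196),.115),("spool",(297,173),.106),("c1",(276,159),.09),("c2",(392,158),.09),("c3",(394,241),.09),("c4",(275,241),.09),("candle",(147,201),.131)]:
    print(nm,at_z("top",uv,z).round(4))
print(at_z("scene",(309.8,223.3),.113).round(3),at_z("scene",(317,206.4),.149).round(3),at_z("scene",(304.2,208),.136).round(3))
E
```

```text
R [[0.951, 0.31, 0.0], [0.31, -0.951, 0.0], [0.0, -0.0, -1.0]]
lock_mid [ 0.5578 -0.4128  0.113 ]
index [ 0.5593 -0.3948  0.136 ]
grip [ 0.5534 -0.4195  0.149 ]
crown [ 0.5589 -0.3327  0.115 ]
spool [ 0.6144 -0.301   0.106 ]
c1 [ 0.6542 -0.2599  0.09  ]
c2 [ 0.6329 -0.5145  0.09  ]
c3 [ 0.4512 -0.4921  0.09  ]
c4 [ 0.4744 -0.24    0.09  ]
candle [0.5775 0.0184 0.131 ]
[ 0.55  -0.409  0.113] [ 0.561 -0.415  0.149] [ 0.551 -0.388  0.136]
```

```bash
python3 -m handwheel '[[[0.0854,0.02,-0.006,-0.003,0],[0.0854,0.04,-0.0112,-0.003,0],[0.0854,0.04,-0.0112,-0.003,0],[0.0854,0.04,-0.0112,-0.003,0],[0.0854,0.04,-0.0112,-0.003,0],[0.0854,0.04,-0.0112,-0.003,0],[0.0854,0.04,-0.0112,-0.003,0],[0.0854,0.04,-0.0112,-0.003,0],[0.0854,0.04,-0.0112,-0.003,0],[0.0854,0.04,-0.0112,-0.003,0],[0.0854,0.02,-0.006,0,0],[0.0854,0,0,0,0]]]' 40
python3 - <<'E'
from h import *
s=get_state(); im=viewer.read_camera("wrist"); 
print(s["eef_pos"].round(4), s["qpos"].round(2), s["contact_force"].round(1))
for k in("lock_mid","lock_index","dial_grip","dial_pointer","shackle_crown"):
    r=viewer.pinpoint("wrist",k)
    z=dict(lock_mid=.113,lock_index=.135,dial_grip=.149,dial_pointer=.149,shackle_crown=.115)[k]
    for q in r[:2]:
        uv=np.array(q["xy"])*[512,384]; print(k,uv.round(1),round(q["confidence"],2),at_z("wrist",uv,z,s).round(4))
cv2.imwrite("pics/w1.png",cv2.resize(im,(800,600)))
E
```

```text
time: 2.05
eef_pos: [0.5582, -0.4072, 0.2616]
tcp_rot: [0.987, 0.16, 0.001, -0.0]
contact_force: [-0.0, 0.4, -0.4]
opening: 1.002
finger_force: 0.0
[ 0.5582 -0.4072  0.2616] [-0.78  0.3   1.5   0.    1.34  0.47] [-0.   0.4 -0.4]
lock_mid [255.5 182. ] 0.75 [ 0.5524 -0.4114  0.113 ]
lock_mid [241.1 177.7] 0.28 [ 0.5521 -0.3961  0.113 ]
lock_index [237.6 180.3] 0.71 [ 0.5552 -0.3927  0.135 ]
dial_grip [265.3 196.4] 0.61 [ 0.5528 -0.4205  0.149 ]
dial_pointer [264.7 216.1] 0.98 [ 0.5343 -0.4262  0.149 ]
shackle_crown [182.2 150.8] 0.62 [ 0.5608 -0.3332  0.115 ]
```

View pics/w1.png

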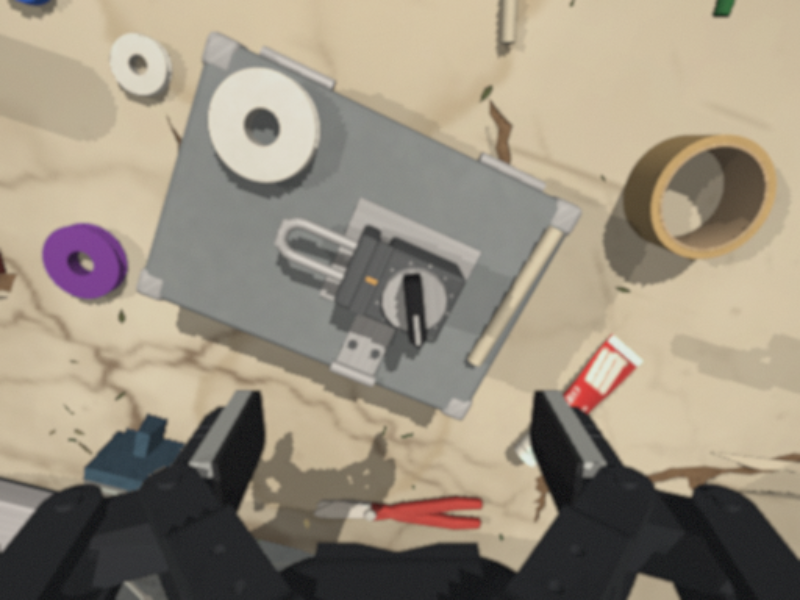

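The wrist view shows the dial at (413,300) of 800x600, the nose pointing down at (417,343) and the index bar at (371,280). The bar's bearing is about 203° against about 85° for the index, so the dial is near +2.09 (4 clicks). I'll go lower and re-measure.

```bash
python3 -m handwheel '[[[0.05,-0.003,0.004,-0.0,-5],[0.05,-0.003,0.004,0.015,0],[0.05,-0.003,0.004,0.02,0],[0.05,0,0,0.015,0],[0.05,0,0,0.01,0],[0.05,0,0,0,0],[0.05,0,0,0,0]]]' 40
python3 - <<'E'
from h import *
s=get_state(); im=viewer.read_camera("wrist"); M=R.from_quat(s["tcp_rot"]).as_matrix()
print(s["eef_pos"].round(4), s["opening"], np.degrees(np.arctan2(M[1,0],M[0,0])), M[2].round(3))
for k in("lock_mid","lock_index","dial_grip","dial_pointer","shackle_crown"):
    r=viewer.pinpoint("wrist",k)
    z=dict(lock_mid=.113,lock_index=.135,dial_grip=.149,dial_pointer=.149,shackle_crown=.115)[k]
    for q in r[:1]:
        uv=np.array(q["xy"])*[512,384]; print(k,uv.round(1),round(q["confidence"],2),at_z("wrist",uv,z,s).round(4))
cv2.imwrite("pics/w2.png",cv2.resize(im,(800,600)))
E
```

```text
time: 2.93
eef_pos: [0.5499, -0.4248, 0.1999]
tcp_rot: [0.98, 0.199, -0.001, -0.001]
contact_force: [-0.1, 0.0, 0.7]
opening: 0.587
finger_force: 0.0
[ 0.5499 -0.4248  0.1999] 0.5874801867372087 22.990260759041274 [-0.001 -0.002 -1.   ]
lock_mid [239.1 186.7] 0.94 [ 0.553  -0.4109  0.113 ]
lock_index [249.3 209.5] 0.22 [ 0.5465 -0.423   0.135 ]
dial_grip [249.  209.9] 0.9 [ 0.5517 -0.4208  0.149 ]
dial_pointer [249.6 235. ] 0.73 [ 0.5338 -0.4288  0.149 ]
shackle_crown [147.9 140.3] 0.91 [ 0.561  -0.3332  0.115 ]
```

View pics/w2.png

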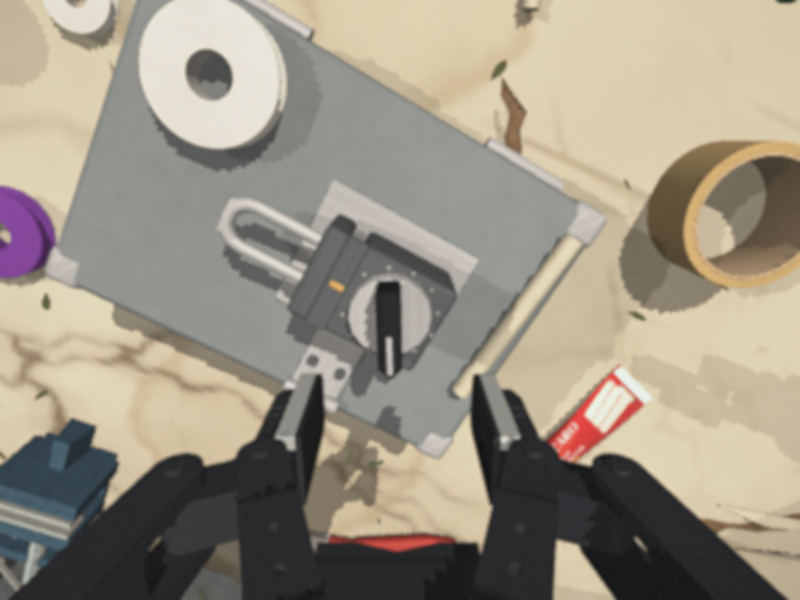

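The bar is vertical at (388,330) with the nose at the bottom (389,375), bearing about 204°. The grip centre is (0.552, −0.4207). I'll descend and grip the bar.

```bash
python3 -m handwheel '[[[0.05,0.0035,-0.003,0.01,-1],[0.05,0,0,0.02,0],[0.05,0,0,0.015,0],[0.05,0,0,0.0095,0],[0.05,0,0,0.003,0],[0.05,0,0,0,0]]]' 40; python3 -m handwheel '[[[0.0,0,0,0,0],[0,0,0,0,0],[0,0,0,0,0],[0,0,0,0,0],[0,0,0,0,0],[0,0,0,0,0]]]' 40
```

```text
time: 3.73
eef_pos: [0.5519, -0.4203, 0.1418]
tcp_rot: [0.978, 0.208, -0.001, -0.001]
contact_force: [-0.2, -0.1, 0.6]
opening: 0.588
finger_force: 0.0
time: 4.23
eef_pos: [0.5526, -0.4209, 0.145]
tcp_rot: [0.978, 0.208, 0.0, 0.0]
contact_force: [-2.0, 3.2, 3.9]
opening: 0.113
finger_force: 44.2
```

```bash
python3 -m handwheel '[[[0,0,0,-0.002,3],[0,0,0,0,7],[0,0,0,0,7],[0,0,0,0,7],[0,0,0,0,7],[0,0,0,0,7],[0,0,0,0,7],[0,0,0,0,7],[0,0,0,0,7],[0,0,0,0,7],[0,0,0,0,7],[0,0,0,0,7]]]' 40; python3 -c "
from h import *
s=get_state();print(s['qpos'].round(2),s['wrist_torque'].round(3))"
```

```text
time: 5.23
eef_pos: [0.5519, -0.4206, 0.1451]
tcp_rot: [0.882, -0.472, -0.001, -0.0]
contact_force: [-1.2, 1.9, 0.4]
opening: 0.111
finger_force: 43.6
[-0.8   0.4   1.59 -0.    1.15  1.76] [0.275 0.364 0.053]
```

```bash
python3 -m handwheel '[[[0,0,0,0,7],[0,0,0,0,7],[0,0,0,0,7],[0,0,0,0,7],[0,0,0,0,7],[0,0,0,0,4],[0,0,0,0,0],[0,0,0,0,0]]]' 40; python3 -m handwheel '[[[0.05,0,0,0,0],[0.05,0,0,0,0],[0.05,0,0,0,0],[0.05,0,0,-0.02,0],[0.05,0,0,-0.03,0],[0.05,0,0,-0.01,0],[0.05,0,0,0,0]]]' 
python3 - <<'E'
from h import *
s=get_state(); im=viewer.read_camera("wrist"); M=R.from_quat(s["tcp_rot"]).as_matrix()
print(s["eef_pos"].round(4), s["opening"], np.degrees(np.arctan2(M[1,0],M[0,0])), M[2].round(3), s["qpos"].round(2))
for k in("lock_mid","lock_index","dial_grip","dial_pointer","shackle_crown"):
    r=viewer.pinpoint("wrist",k)
    z=dict(lock_mid=.113,lock_index=.135,dial_grip=.149,dial_pointer=.149,shackle_crown=.115)[k]
    for q in r[:1]:
        uv=np.array(q["xy"])*[512,384]; print(k,uv.round(1),round(q["confidence"],2),at_z("wrist",uv,z,s).round(4))
cv2.imwrite("pics/w3.png",cv2.resize(im,(800,600)))
E
```

```text
time: 5.9
eef_pos: [0.5519, -0.4207, 0.145]
tcp_rot: [-0.677, 0.736, 0.001, -0.0]
contact_force: [-1.9, 2.2, -2.0]
opening: 0.113
finger_force: 43.5
time: 6.48
eef_pos: [0.5544, -0.4229, 0.2111]
tcp_rot: [-0.676, 0.737, -0.005, 0.0]
contact_force: [0.3, -0.1, -0.2]
opening: 0.587
finger_force: 0.0
[ 0.5544 -0.4229  0.2111] 0.5872649861600109 -94.94427249831529 [ 0.006 -0.007 -1.   ] [-0.8   0.34  1.54  0.    1.25  2.43]
lock_mid [255.2 207.8] 0.6 [ 0.5561 -0.4092  0.113 ]
lock_index [260.9 236.8] 0.59 [ 0.5528 -0.3923  0.135 ]
dial_grip [257.5 211.5] 0.63 [ 0.5533 -0.4206  0.149 ]
dial_pointer [255.6 237.2] 0.86 [ 0.5565 -0.3996  0.149 ]
shackle_crown [204.8 294.7] 0.74 [ 0.6117 -0.3249  0.115 ]
```

View pics/w3.png

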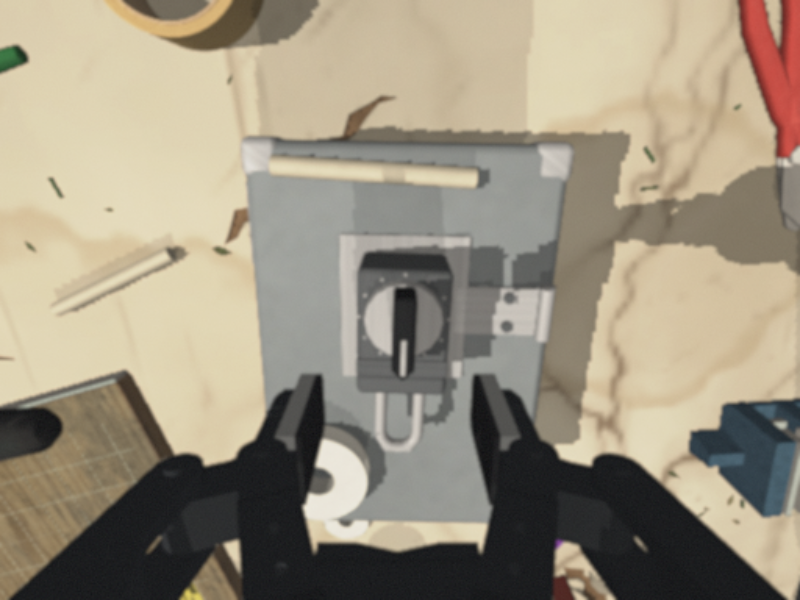

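The dial at (403,320) now has its nose at (404,375), pointing straight at the index. The shackle crown is at (399,445) and the spool at (322,480) to its lower left. I'll work out the pinch clearance to the spool.

```bash
python3 - <<'E'
from h import *
s1=dict(eef_pos=[.5582,-.4072,.2616],tcp_rot=[.987,.16,.001,0]); s2=dict(eef_pos=[.5499,-.4248,.1999],tcp_rot=[.98,.199,-.001,-.001]); s3=get_state()
k=.64; f=lambda s,u,v,z:at_z("wrist",(u*k,v*k),z,s).round(4)
print("spool",f(s1,263,126,.106),f(s2,209,74,.106))
for s,u,v in((s1,285,240),(s2,226,219),(s3,399,447)): print("crown",f(s,u,v,.117))
s=s3
T=np.array([.559,-.35,.11]); ex=np.array([.996,-.087]);ey=np.array([.087,.996])
for n,p in(("spool",f(s2,209,74,.106)),("crown",f(s3,399,447,.117)),("dial",np.array([.552,-.4207])),("tcp",s3["eef_pos"])): print(n,(p[:2]-[.552,-.4207])@np.c_[ex,ey])
E
```

```text
spool [ 0.6185 -0.302   0.106 ] [ 0.6184 -0.3013  0.106 ]
crown [ 0.5583 -0.333   0.117 ]
crown [ 0.5604 -0.33    0.117 ]
crown [ 0.5586 -0.3338  0.117 ]
spool [0.0557466 0.1246992]
crown [-0.0009867  0.0871266]
dial [0. 0.]
tcp [-0.00029531  0.00033147]
```

```bash
python3 -m handwheel '[[[0.045,-0.02,0,0,0],[0.045,-0.03,0,0.01,0],[0.045,-0.012,0,0.025,0],[0.045,0,0,0.03,0],[0.045,0,0,0.022,0],[0.045,0,0,0.01,0],[0.045,0,0,0.004,0],[0.045,0,0,0,0],[0.045,0,0,0,0]]]' 60
python3 - <<'E'
from h import *
s=get_state(); im=viewer.read_camera("wrist"); print(s["eef_pos"].round(4))
sc=viewer.read_camera("scene")
cv2.imwrite("pics/w4.png",np.hstack([cv2.resize(im[100:,:],(500,355))[:, :],cv2.resize(sc[170:290,230:360],(300,277))[:, :]] if 0 else [cv2.resize(im,(460,345)),cv2.resize(sc[165:295,220:348],(340,345))]))
E
```

```text
time: 7.53
eef_pos: [0.5584, -0.36, 0.1059]
tcp_rot: [-0.676, 0.737, -0.001, 0.0]
contact_force: [-0.4, 0.6, 0.2]
opening: 0.526
finger_force: 0.0
[ 0.5584 -0.36    0.1059]
```

View pics/w4.png

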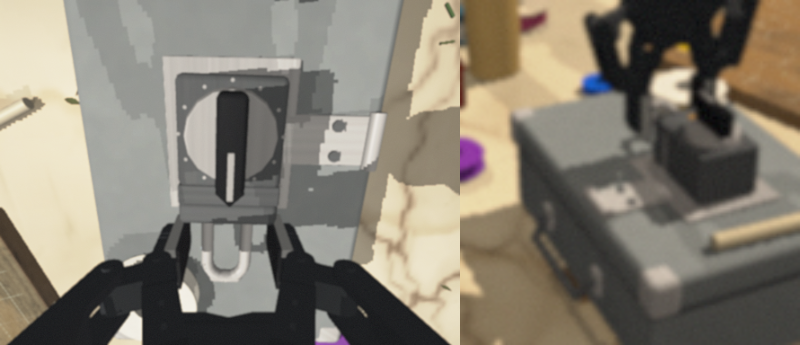

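The fingers straddle the shackle legs at (225,250), between the lock face and the crown. I'll raise 3 mm and close.

```bash
python3 -m handwheel '[[[0.045,0,0,-0.003,0],[0.02,0,0,0,0],[0.01,0,0,0,0],[0.01,0,0,0,0],[0.01,0,0,0,0],[0.01,0,0,0,0]]]' 60
```

```text
time: 8.13
eef_pos: [0.5586, -0.36, 0.11]
tcp_rot: [-0.676, 0.737, -0.001, 0.0]
contact_force: [-0.4, 0.6, 5.9]
opening: 0.305
finger_force: 58.6
```

```bash
python3 -m handwheel '[[[0.01,-0.002,0,-0.001,0],[0.01,-0.004,0,0,0],[0.01,-0.005,0,0,0],[0.01,-0.005,0,0,0],[0.01,-0.005,0,0,0],[0.01,-0.004,0,0,0],[0.01,-0.003,0,0,0],[0.01,0,0,0,0]]]' 60
```

```text
time: 8.8
eef_pos: [0.5608, -0.3307, 0.1093]
tcp_rot: [-0.676, 0.737, -0.001, 0.0]
contact_force: [1.9, -1.8, 4.7]
opening: 0.305
finger_force: 59.3
```

```bash
python3 -m handwheel '[[[0.01,-0.002,0,0,0],[0.01,0,0,0,0],[0.01,0,0,0,0]]]' 60
```

```text
time: 9.05
eef_pos: [0.5609, -0.3307, 0.1095]
tcp_rot: [-0.676, 0.737, -0.002, -0.001]
contact_force: [2.7, -5.3, 3.8]
opening: 0.307
finger_force: 59.2
```

```bash
python3 -m handwheel '[[[0.036,0.002,0,0,0],[0.036,0,0,0,0],[0.036,0,0,-0.005,0],[0.036,0,0,-0.02,0],[0.045,0,0,-0.03,0],[0.065,0.02,0,-0.03,0],[0.075,0.03,0,-0.01,0],[0.075,0.018,0,0,0],[0.075,0,0,0,0],[0.075,0,0,0,0]]]' 60
python3 - <<'E'
from h import *
s=get_state(); im=viewer.read_camera("wrist"); M=R.from_quat(s["tcp_rot"]).as_matrix()
print(s["eef_pos"].round(4), np.degrees(np.arctan2(M[1,0],M[0,0])), M[2].round(3), (s["eef_pos"][:2]-[.552,-.4207])@np.array([[.996,.087],[-.087,.996]]))
for k in("lock_mid","lock_index","dial_grip","dial_pointer","shackle_crown","ribbon_gold"):
    r=viewer.pinpoint("wrist",k)
    z=dict(lock_mid=.113,lock_index=.135,dial_grip=.149,dial_pointer=.149,shackle_crown=.115,ribbon_gold=.09)[k]
    for q in r[:1]:
        uv=np.array(q["xy"])*[512,384]; P=at_z("wrist",uv,z,s); print(k,uv.round(1),round(q["confidence"],2),P.round(4),((P[:2]-[.552,-.4207])@np.array([[.996,.087],[-.087,.996]])).round(4))
cv2.imwrite("pics/w5.png",cv2.resize(im,(800,600)))
E
```

```text
time: 9.88
eef_pos: [0.5531, -0.3987, 0.2011]
tcp_rot: [-0.675, 0.738, 0.003, 0.0]
contact_force: [0.4, 0.4, -0.3]
opening: 0.876
finger_force: 0.0
[ 0.5531 -0.3987  0.2011] -95.0797189690794 [-0.004  0.004 -1.   ] [-0.00085874  0.02201578]
lock_mid [251.4 186.5] 0.64 [ 0.5549 -0.4068  0.113 ] [0.0017 0.0141]
lock_index [252.6 217.2] 0.75 [ 0.5555 -0.3896  0.135 ] [0.0007 0.0313]
dial_grip [252.1 184. ] 0.83 [ 0.553  -0.4206  0.149 ] [0.001  0.0002]
dial_pointer [250.7 208.2] 0.69 [ 0.5556 -0.4029  0.149 ] [0.002 0.018]
shackle_crown [250.4 295. ] 0.57 [ 0.5654 -0.3028  0.115 ] [0.0031 0.1186]
ribbon_gold [339.3 321.2] 0.78 [ 0.477  -0.2409  0.09  ] [-0.0903  0.1725]
```

View pics/w5.png

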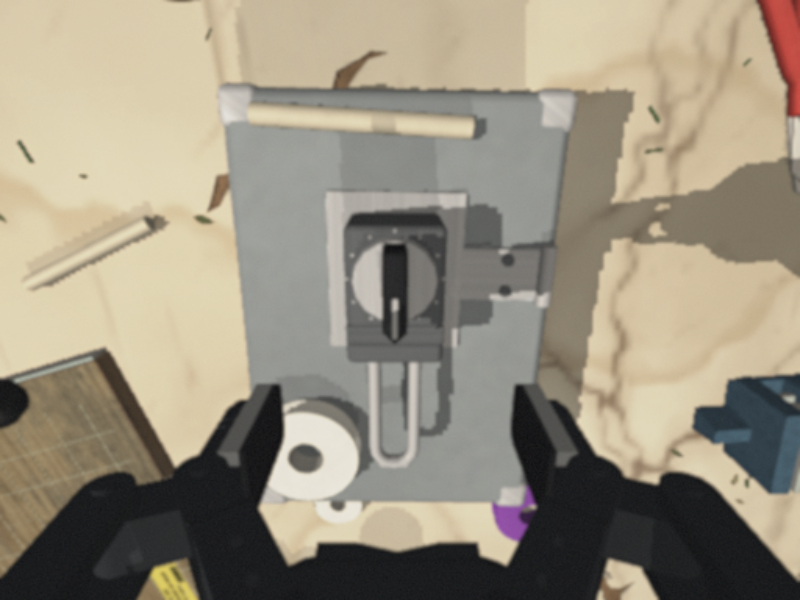

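The shackle is drawn out: the crown at (394,462) has moved about 30 mm, the nose is still on the index at (396,340), and the spool and glue stick are untouched. Next I'll grip the body across x, about 13 mm +y of the dial.

```bash
python3 -m handwheel '[[[0.075,0.009,-0.0015,0.01,0],[0.075,0,0,0.025,0],[0.075,0,0,0.025,0],[0.075,0,0,0.02,0],[0.075,0,0,0.01,0],[0.075,0,0,0.004,0],[0.075,0,0,0,0],[0.075,0,0,0,0]]]' 80
```

```text
time: 10.9
eef_pos: [0.5557, -0.4088, 0.1109]
tcp_rot: [-0.676, 0.737, -0.001, 0.0]
contact_force: [0.3, -0.9, 0.7]
opening: 0.878
finger_force: 0.0
```

```bash
python3 -m handwheel '[[[0.075,0,0,0.006,0],[0.075,0,0,0.004,0],[0.05,0,0,0,0],[0.03,0,0,0,0],[0.03,0,0,0,0],[0.03,0,0,0,0],[0.03,0,0,0,0],[0.03,0,0,0,0]]]' 80
```

```text
time: 11.57
eef_pos: [0.5552, -0.4085, 0.1004]
tcp_rot: [-0.676, 0.737, -0.0, -0.0]
contact_force: [-1.3, -0.4, 1.9]
opening: 0.549
finger_force: 84.5
```

Gripped (opening about 47 mm). Lifting straight up, slowly at first.

```bash
python3 -m handwheel '[[[0.03,0,0,-0.001,0],[0.03,0,0,-0.003,0],[0.03,0,0,-0.004,0],[0.03,0,0,-0.004,0],[0.03,0,0,-0.004,0],[0.03,0,0,-0.004,0],[0.03,0,0,0,0]]]' 80
```

```text
time: 12.15
eef_pos: [0.5555, -0.4082, 0.1211]
tcp_rot: [-0.676, 0.737, -0.0, 0.0]
contact_force: [-1.3, -1.9, -4.3]
opening: 0.551
finger_force: 83.8
```

```bash
python3 -m handwheel '[[[0.03,0,0,-0.005,0],[0.03,0,0,-0.008,0],[0.03,0,0,-0.01,0],[0.03,0,0,-0.014,0],[0.03,0,0,-0.016,0],[0.03,0,0,-0.016,0],[0.03,0,0,-0.016,0],[0.03,0,0,-0.016,0],[0.03,0,0,-0.012,0],[0.03,0,0,-0.007,0],[0.03,0,0,-0.003,0],[0.03,0,0,0,0]]]' 80;  python3 -m handwheel '[[[0.03,0,0,0,0],[0.03,0,0,0,0],[0.03,0,0,0,0],[0.03,0,0,0,0],[0.03,0,0,0,0],[0.03,0,0,0,0]]]' 80
python3 - <<'E'
from h import *
s=get_state(); print(s["dq"].round(3),s["wrist_torque"].round(2))
im=viewer.read_camera("wrist");sc=viewer.read_camera("scene")
cv2.imwrite("pics/w6.png",np.hstack([cv2.resize(im,(400,300)),cv2.resize(sc[90:330,130:450],(400,300))]))
E
```

```text
time: 13.15
eef_pos: [0.5554, -0.4081, 0.244]
tcp_rot: [-0.676, 0.737, -0.001, 0.0]
contact_force: [0.4, -0.1, -5.5]
opening: 0.552
finger_force: 83.8
time: 13.65
eef_pos: [0.555, -0.4082, 0.2424]
tcp_rot: [-0.676, 0.737, 0.0, -0.0]
contact_force: [0.3, 0.2, -5.3]
opening: 0.547
finger_force: 83.8
[ 0.    -0.003 -0.002 -0.002  0.002  0.   ] [-0.03 -0.02 -0.  ]
```

View pics/w6.png

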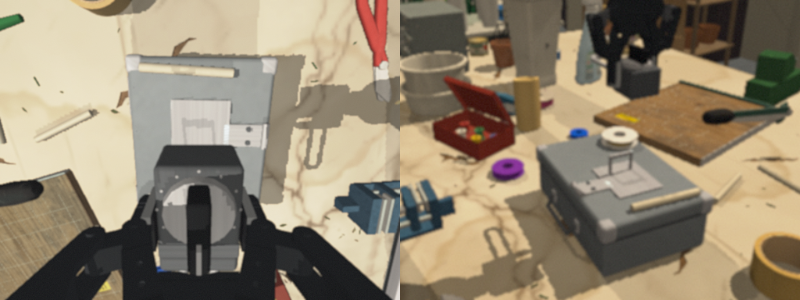

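The lock is held level in the gripper at (200,220) with the dial on top, 14 cm up. The U's shadow at (315,150) shows the shackle still out. The bare staple, spool and glue stick are on the lid, and the candle stands where it was at (527,100).

```bash
python3 -c "
from plant import sign_off
print(sign_off())"
```

```text
the job is handed in; nothing more can be done
None
```

I turned the dial to its mark, drew the shackle fully out and lifted the lock off the staple; it was handed in held still and level about 14 cm up, with the spool, glue stick and candle undisturbed in the last pictures.

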